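Flip the stock tag of the flange nuts

ROBOT

A 7-joint arm with a two-finger parallel gripper is mounted at the origin on a cart in front of the work surface, level with it; the furniture and walls round the work are solid. World frame = base frame: x ahead of the robot, y to its left, z up, the work surface at z = 0. Lengths are in m, angles in rad, forces in N, time in s.
With the tool pointing down it reaches from about 0.425 to 0.875 m from the base axis. Payload 4.7 kg.
Tool frame: the origin (TCP) lies between the finger pads; the fingertips stand 19 mm ahead of it and the grasp point (between the pads) is the TCP; z points along the fingers, y is the direction in which the jaws open and shut (so a half turn about z gives the same grasp; the last joint's range is limited). The gripper opens to 87 mm and grips with 3 to 60 N. Pads are 19 mm wide; open, the fingers measure 117 mm over their backs; the gripper's body (75 mm by 190 mm) begins 51 mm behind the grasp point.
Start: joints at [-1.122, 0.321, -0.07, 1.45, 0.023, 1.371, -0.057], TCP at [0.274, 0.59, 0.242] pointing down, gripper open.
Joint ranges: [-2.86, 2.86], [-0.3, 2.09], [-1.38, 1.24], [0.06, 2.45], [-1.56, 4.7], [0.09, 2.05], [-2.69, 2.69]. Speed limits (rad/s): [2.57, 2.57, 3.14, 3.14, 3.14, 3.14, 3.14].

INTERFACE

Orientations are given as a unit quaternion [w, x, y, z].
In Python, from rig import bot, get_image, ticket gives the robot as it stands.
- The arm moves only by the tool move_arm, never from a script. Its argument "steps" is a list of rows, each a list of 7 numbers: the turn, a rotation vector about the world's x, y, z in units of 8 degrees (1.0 is 8 degrees), then the shift along the world's x, y, z in units of 40 mm (1.0 is 40 mm), then the finger opening in mm, from 0 to 87. In form: [[wx, wy, wz, tx, ty, tz, claw], ...]. A call has exactly 8 rows; each row shifts and turns the pose as measured when the row begins; what a row does not reach is not made up. A row lasts 1/10 s, in which the tool goes at most 50 mm and 8.59 degrees, less where a joint would pass 70% of its speed; a pose out of reach is approached as far as the arm can. A call is refused whole if a number of a shift passes 1 or a number of a turn 1, either way. A call with a gripper value outside its range is refused whole. The fingers move at their own pace and stop on an object; "newtons" is the grip in N (left out, the last holds). Time passes only in rows, so rows that do not move let the fingers close, or fill a call up. It gives the time, the measured TCP pose, the force and the opening at its end, in the units of the state.
- bot.state(): the state, without advancing time (a new reading comes with each control period).
- get_image(name): name is "scene" or "top" or "wrist"; returns a dict with "image" (400x640x3 uint8, blue, green, red), "vfov" (degrees; the focal length in pixels is half the picture's height over the tangent of half this angle, whatever the lens; pixels are square), "cx", "cy" (the principal point, pixels), "world_to_cam" (4x4, takes a point from world to camera coordinates). Camera axes: x right, y down, z forward; pixel columns grow to the right and rows downward; lengths in m; the calibration is good to about 2 mm. A picture is of the moment at which its call begins. There is no depth.
- ticket.sign_off(): hands the job in, once; it reports no verdict.
The state is a dict: "clock": time; "qpos": joint angles; "qvel": joint speeds; "effort": joint torques, N m; "eef_pos": TCP position; "eef_rot": TCP orientation; "force": force on the tool from outside, world axes, zero at the start; "wrist_torque": the same for the moment, N m; "opening": finger opening in m.
Only numpy, scipy, OpenCV 4.12 (cv2) and the standard library are available. Lean on these libraries where they do the work, as an engineer would, in place of code of your own. Each camera call takes 0.05 s, during which the arm holds its last target.

TASK

The stock board has two rows; each row has its own hinged flip tag and, in line with it on the same plate, a sample part (to the left of the tag as the robot sees it). Flange nuts must be reordered: with the fingertips, push the tag in the row of the hexagonal flange nut up and right over its pivot, and press it down fully flat on the other side so that its other face (the bar mark) shows. Leave the tag in the row of the round stepped bush as it is, do not lift, tip or shift the board or its sample parts, and leave the things round it alone.

Things in the scene. Friction and masses are not known exactly. Their poses are not given: they have to be found in the camera images.
- board: stock board, loose, 1.5 kg: grey base plate 132 x 200 x 10 mm. Origin on the bench under the middle of the tags' spindle; plate from x -66 to +66, y -75 to +125 mm. Standing within 0.3 rad of yaw 0, where +x points away from the robot and +y to the robot's left. Rows at x -32 (near the robot) and +32 mm (far). Sample parts stand on the plate (z 10 mm) at about y +98 mm
- spindle (a point): middle of the spindle on which both tags turn: it runs along the board's x axis, at y 0, 62 mm above the bench, held by three cheeks 7 mm thick, 22 mm wide (y) and 73 mm high at board x -60, 0 and +60 mm. Under each tag two rests, 12 mm across and 59 mm high, stand at board y -36 and +36 mm
- tag_near (a joint): angle of the tag in the near row (board x -32 mm). 0: it lies level on the board's -y side, ring mark up; pi/2: upright; pi: level on the +y side, bar mark up (stops at 0 and pi). It starts between 0 and 0.2 rad. No spring; friction of about 0.03 N m holds the tag (40 g) wherever it is left, about 0.7 N at its free edge moves it
- tag_far (a joint): the same for the equal tag in the far row (board x +32 mm)
- tag_near_edge (a point): the tag in the near row is an aluminium plate 42 mm wide (along the spindle), 5 mm thick, reaching to 70 mm from the spindle axis; its free edge is a round bar 8 mm across. This point is the bar's centre, 66 mm from the spindle axis, in the middle of the tag's width
- tag_far_edge (a point): the same point of the tag in the far row
- nut: sample part: steel flange nut, a hexagon on a round flange, 38 mm across, 19 mm high; origin at the centre of its underside. It stands loose in the near or the far row
- bush: sample part: round stepped bush, no hexagon, 32 mm across, 24 mm high; origin at the centre of its underside. It stands loose in the other row
- stone: bystander: grey whetstone 25 x 90 x 20 mm lying beside the board on the robot's side; origin at the centre of its underside
- hex_key: bystander: hex key 39 x 134 x 9 mm lying beside the board on the robot's side; origin at the centre of its underside
- green_tape: bystander: small roll of tape 58 mm across, 19 mm high, lying on the lid of the closed case behind the board; origin at the centre of its underside
- screwdriver: bystander: screwdriver 198 mm long lying behind the board; origin at the centre of its underside
Things that resemble listed ones, but are neither listed nor needed, are in the scene too. There is more than one size of the nut; the one meant has the size given above.

How it is judged:
By the outcome, as a careful person would: the job done as asked, in the order asked, and still so for the second after the job is handed in, with the robot touching nothing.
It also fails if it takes over 38 s, if anything falls off the work surface, if the arm or the gripper's body presses on something with over 40 N, if the wrist force passes 120 N, or if a joint passes its speed limit or range.

## Working session

There is one attempt and no reset: what is moved stays moved. The work goes in short steps, Python scripts to look and compute and a tool call to move; the robot and the scene stay as the last step left them, time stands still between calls to the robot, and variables do not carry over. Pictures are saved under pics/ and viewed, and the job is handed in when it is done.

Besides the shell and the picture viewer there is one more tool, called after "Call:" by a JSON object that holds its "api" and its "payload". move_arm: Moves the arm, as the interface text tells. Its arguments: {"type":"object","properties":{"steps":{"type":"array","items":{"type":"array","items":{"type":"number"}}},"newtons":{"type":"number"}},"required":["steps"]}

```bash
mkdir -p pics
cat > h.py <<'E'
import numpy as np, cv2
from rig import bot, get_image, ticket
def snap(n,tag):
    d=get_image(n); cv2.imwrite(f'pics/{tag}.png',d['image']); np.savez(f'pics/{tag}.npz',img=d['image'],vfov=d['vfov'],cx=d['cx'],cy=d['cy'],T=d['world_to_cam']); return d
def load(tag): 
    z=np.load(f'pics/{tag}.npz'); return dict(image=z['img'],vfov=float(z['vfov']),cx=float(z['cx']),cy=float(z['cy']),world_to_cam=z['T'])
def f_(d): return d['image'].shape[0]/2/np.tan(np.radians(d['vfov'])/2)
def ray(d,u,v):
    T=d['world_to_cam'];R=T[:3,:3];o=-R.T@T[:3,3];f=f_(d)
    return o,R.T@np.array([(u-d['cx'])/f,(v-d['cy'])/f,1])
def onz(d,u,v,z):
    o,r=ray(d,u,v); return o+r*(z-o[2])/r[2]
def proj(d,p):
    T=d['world_to_cam'];c=T[:3,:3]@np.asarray(p)+T[:3,3];f=f_(d)
    return np.array([d['cx']+f*c[0]/c[2],d['cy']+f*c[1]/c[2]])
E
python3 - <<'E'
from h import *
for n in ['scene','top','wrist']:
    d=snap(n,n+'0'); T=d['world_to_cam']; print(n,d['vfov'],d['cx'],d['cy'],(-T[:3,:3].T@T[:3,3]).round(3))
s=bot.state();print({k:np.round(v,3) for k,v in s.items()})
E
```

```text
scene 44.984747054175806 320.0825199668977 200.65869521725196 [ 0.125 -0.185  0.95 ]
top 53.3882904278232 318.79086856315774 195.18253802813203 [ 0.394 -0.074  0.891]
wrist 64.23324625097761 325.5127273308905 192.11133113930399 [0.214 0.617 0.382]
{'clock': np.float64(0.15), 'qpos': array([-1.122,  0.322, -0.07 ,  1.451,  0.023,  1.371, -0.057]), 'qvel': array([ 0.001, -0.001,  0.001, -0.003,  0.   , -0.001,  0.   ]), 'effort': array([-0.0000e+00, -4.9179e+01, -4.0500e-01, -3.1288e+01, -6.4000e-02,
        4.0000e-02,  0.0000e+00]), 'eef_pos': array([0.274, 0.589, 0.241]), 'eef_rot': array([-0.   ,  0.216,  0.976, -0.001]), 'force': array([0.36 , 0.493, 0.503]), 'wrist_torque': array([-0.032,  0.023, -0.045]), 'opening': np.float64(0.087)}
```

```bash
ls .
```

```text
h.py
pics
```

View pics/scene0.png

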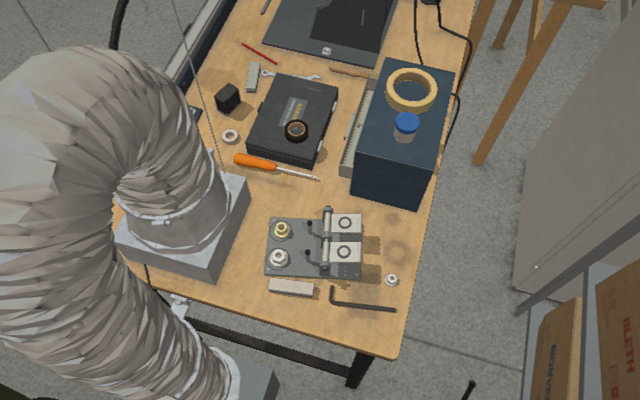

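View pics/top0.png

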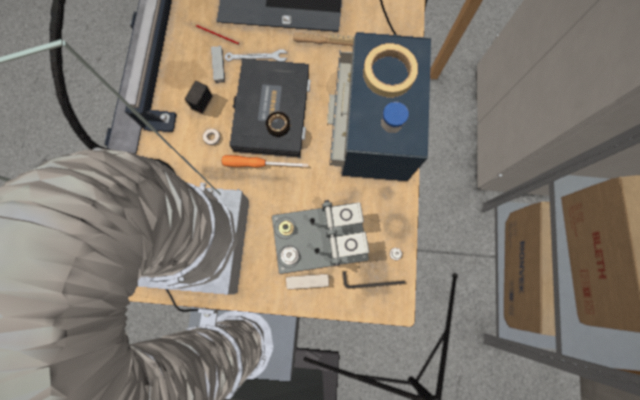

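Run:
```python
from h import *
a=load('scene0')['image'][190:320,240:420]; cv2.imwrite('pics/s0c.png',cv2.resize(a,None,fx=4.4,fy=4.4,interpolation=cv2.INTER_CUBIC))
a=load('top0')['image'][190:300,255:415]; cv2.imwrite('pics/t0c.png',cv2.resize(a,None,fx=5,fy=5,interpolation=cv2.INTER_CUBIC))
```

```text
(no output)
```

View pics/s0c.png

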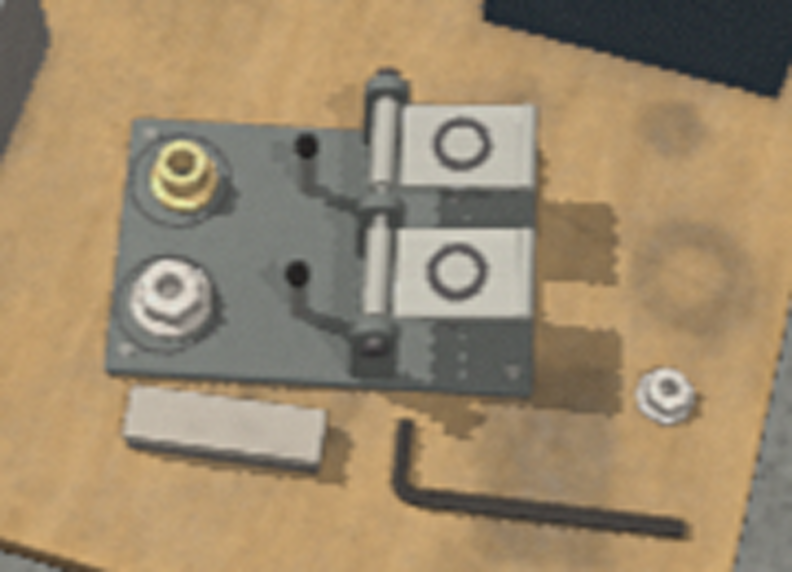

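View pics/t0c.png

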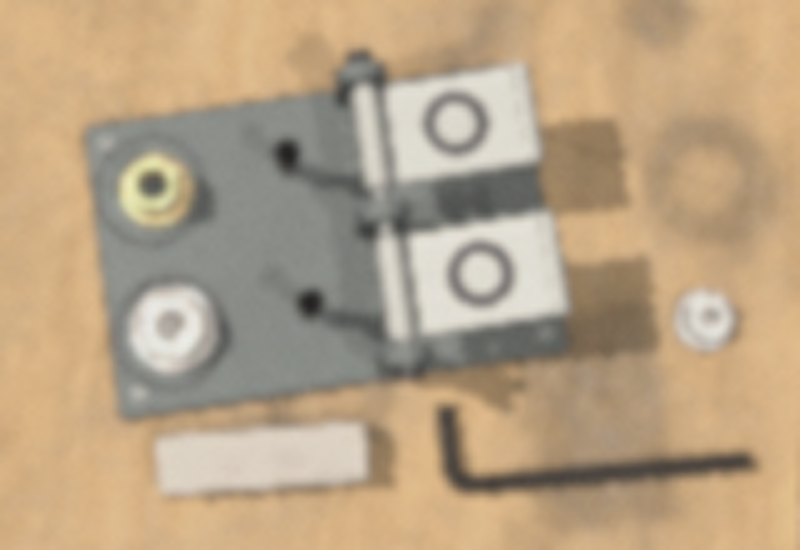

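View pics/wrist0.png

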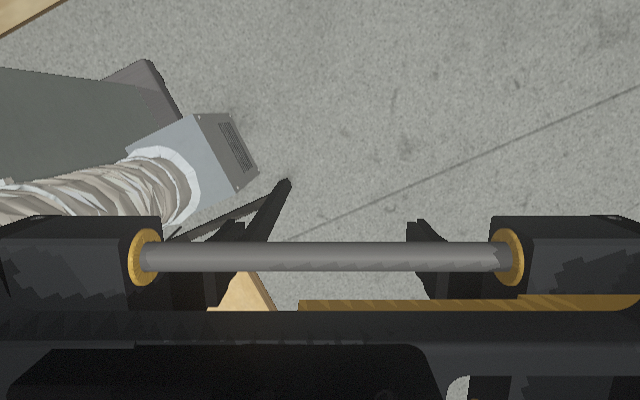

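Run:
```python
from h import *
s=load('scene0');t=load('top0')
S=lambda x,y:(240+x/4.4,190+y/4.4); P=lambda x,y:(255+x/5,190+y/5)
print('plate z=.01')
for n,a in dict(FL=(135,120),NL=(107,375),NR=(530,384)).items(): print('S',n,onz(s,*S(*a),.01).round(4))
for n,a in dict(FL=(87,128),NL=(122,415),NR=(567,352)).items(): print('T',n,onz(t,*P(*a),.01).round(4))
print('tag corners')
for n,a in dict(fFR=(535,104),fNR=(535,188),nFR=(535,228),nNR=(533,317),fring=(462,145),nring=(458,271)).items(): print('S',n,onz(s,*S(*a),.066).round(4))
for n,a in dict(fFR=(525,65),fNR=(541,158),nFR=(551,210),nNR=(568,313),fring=(455,124),nring=(480,273)).items(): print('T',n,onz(t,*P(*a),.066).round(4))
print('spindle')
for n,a in dict(far=(385,78),near=(374,343)).items(): print('S',n,onz(s,*S(*a),.073).round(4))
for n,a in dict(far=(361,66),near=(403,358)).items(): print('T',n,onz(t,*P(*a),.073).round(4))
print('nut'); print(onz(s,*S(168,285),.029),onz(t,*P(172,325),.029)); print('bush',onz(s,*S(182,163),.034),onz(t,*P(155,184),.034))
print('hooks',onz(s,*S(298,274),.04),onz(t,*P(310,303),.04))
# nut flange width in top
print('nut width',np.linalg.norm(onz(t,*P(126,325),.012)-onz(t,*P(219,325),.012)))
```

```text
plate z=.01
S FL [0.5405 0.0376 0.01  ]
S NL [0.4126 0.0062 0.01  ]
S NR [ 0.4655 -0.1824  0.01  ]
T FL [0.5419 0.0382 0.01  ]
T NL [0.4174 0.0087 0.01  ]
T NR [ 0.4614 -0.1827  0.01  ]
tag corners
S fFR [ 0.5782 -0.1508  0.066 ]
S fNR [ 0.5366 -0.1615  0.066 ]
S nFR [ 0.5174 -0.1664  0.066 ]
S nNR [ 0.4757 -0.1761  0.066 ]
S fring [ 0.5478 -0.1238  0.066 ]
S nring [ 0.487  -0.1386  0.066 ]
T fFR [ 0.5759 -0.1509  0.066 ]
T fNR [ 0.5366 -0.1601  0.066 ]
T nFR [ 0.5151 -0.1657  0.066 ]
T nNR [ 0.4731 -0.1753  0.066 ]
T fring [ 0.5479 -0.1231  0.066 ]
T nring [ 0.4863 -0.1379  0.066 ]
spindle
S far [ 0.5672 -0.081   0.073 ]
S near [ 0.4409 -0.1128  0.073 ]
T far [ 0.5678 -0.0815  0.073 ]
T near [ 0.4483 -0.1086  0.073 ]
nut
[ 0.45615471 -0.00984182  0.029     ] [ 0.45652371 -0.01035724  0.029     ]
bush [0.51493337 0.00307904 0.034     ] [0.51594335 0.00294021 0.034     ]
hooks [ 0.47475699 -0.06723128  0.04      ] [ 0.47012127 -0.06870354  0.04      ]
nut width 0.04075913328415796
```

Run:
```python
from h import *
s=load('scene0');t=load('top0');w=load('wrist0')
for p in [(0,0,0),(0,0,.3),(.274,.59,.242),(.14,.3,.5),(.3,.2,0),(.3,.2,.1)]:
    print(p,proj(s,p).round(),proj(t,p).round(),proj(w,p).round())
# box: near bottom edges and top
for n,a in dict(nl=(350,196),nr=(417,209)).items(): print('box bottom S',onz(s,*a,0).round(3))
for n,a in dict(nl=(345,174),nr=(413,180)).items(): print('box bottom T',onz(t,*a,0).round(3))
# triangulate box top-far-right corner: scene (455,68), top (431,38); top-far-left scene (384,58), top (355,33)
def tri(a,b):
    o1,r1=ray(s,*a);o2,r2=ray(t,*b);A=np.c_[r1,-r2];k=np.linalg.lstsq(A,o2-o1,rcond=None)[0]
    return (o1+k[0]*r1).round(3),(o2+k[1]*r2).round(3)
print(tri((455,71),(431,38)),tri((384,58),(355,33)),'blue',tri((407,122),(396,113)))
print('greybox corner',tri((249,178),(245,192)),tri((205,282),(238,293)))
```

```text
(0, 0, 0) [184. 505.] [261. 489.] [-206.  168.]
(0, 0, 0.3) [121. 527.] [228. 610.] [-1782.   337.]
(0.274, 0.59, 0.242) [-114.  205.] [-118.  328.] [328. 255.]
(0.14, 0.3, 0.5) [-165.  278.] [-161.  561.] [1378. -118.]
(0.3, 0.2, 0) [154. 301.] [185. 321.] [ 76. 304.]
(0.3, 0.2, 0.1) [138. 285.] [168. 325.] [  3. 360.]
box bottom S [ 0.647 -0.112  0.   ]
box bottom S [ 0.659 -0.263  0.   ]
box bottom T [ 0.656 -0.118  0.   ]
box bottom T [ 0.656 -0.276  0.   ]
(array([ 0.9  , -0.26 ,  0.187]), array([ 0.9  , -0.26 ,  0.187])) (array([ 0.909, -0.107,  0.169]), array([ 0.909, -0.108,  0.169])) blue (array([ 0.717, -0.191,  0.213]), array([ 0.718, -0.192,  0.214]))
greybox corner (array([0.569, 0.087, 0.105]), array([0.569, 0.087, 0.105])) (array([0.359, 0.109, 0.03 ]), array([0.368, 0.09 , 0.026]))
```

Run:
```python
from h import *
a=load('scene0')['image'][40:400,0:300]; cv2.imwrite('pics/s0l.png',cv2.resize(a,None,fx=1.6,fy=1.6))
a=load('top0')['image'][130:400,0:330]; cv2.imwrite('pics/t0l.png',cv2.resize(a,None,fx=2,fy=2))
```

```text
(no output)
```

View pics/s0l.png

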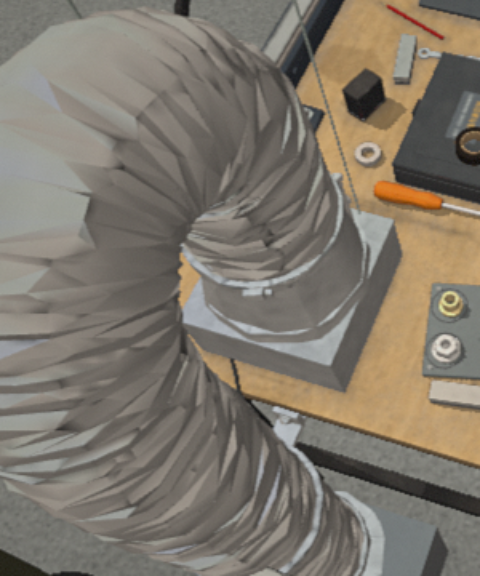

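View pics/t0l.png

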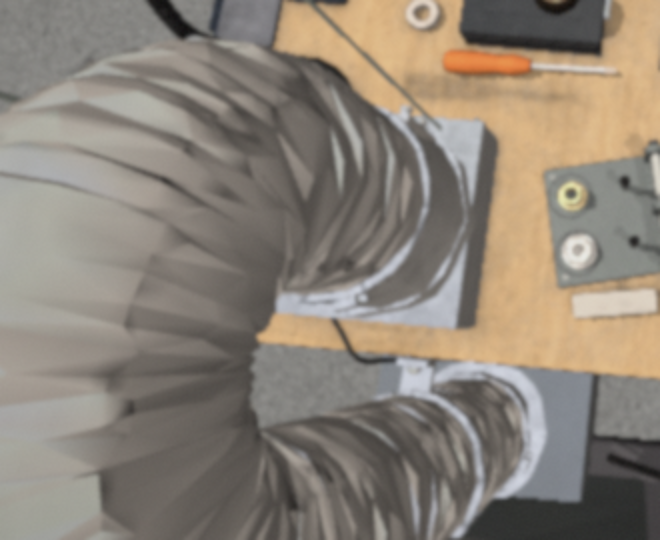

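Run:
```python
from h import *
s=load('scene0');t=load('top0');w=load('wrist0')
def tri(a,b,A=s,B=t):
    o1,r1=ray(A,*a);o2,r2=ray(B,*b);M=np.c_[r1,-r2];k=np.linalg.lstsq(M,o2-o1,rcond=None)[0]
    return (o1+k[0]*r1).round(3),(o2+k[1]*r2).round(3)
print('clipA',*tri((161,222.5),(181,279)));print('clipB',*tri((181,302),(207.5,317.5)))
print('bench box corner nr top',*tri((345/1.6,40+385/1.6),(472/2,130+327/2)))
print('bench box corner fr top',*tri((400/1.6,40+245/1.6),(495/2,130+132/2)))
print('bench box corner top near-right',*tri((340/1.6,40+355/1.6),(458/2,130+325/2)))
for z in (0,.2,.4,.5,.6):
  print(z,'top: outer(40,165)',onz(t,40,165,z)[:2].round(2),'inner(140,300)',onz(t,140,300,z)[:2].round(2),'scene outer top(100,48)',onz(s,100,48,z)[:2].round(2),'inner(115,190)',onz(s,118,180,z)[:2].round(2))
for z in (0,-.3,-.7): print(z,'wrist box',onz(w,200,110,z)[:2].round(2), onz(w,260,170,z)[:2].round(2),'hose',onz(w,20,180,z)[:2].round(2))
print(w['world_to_cam'].round(2))
```

```text
clipA [0.385 0.159 0.221] [0.388 0.15  0.218]
clipB [0.313 0.146 0.006] [0.312 0.151 0.007]
bench box corner nr top [0.368 0.09  0.03 ] [0.367 0.093 0.031]
bench box corner fr top [0.58  0.099 0.017] [0.58  0.098 0.017]
bench box corner top near-right [0.373 0.08  0.128] [0.371 0.087 0.13 ]
0 top: outer(40,165) [0.61 0.59] inner(140,300) [0.33 0.3 ] scene outer top(100,48) [0.89 0.64] inner(115,190) [0.53 0.4 ]
0.2 top: outer(40,165) [0.57 0.44] inner(140,300) [0.35 0.22] scene outer top(100,48) [0.73 0.47] inner(115,190) [0.45 0.28]
0.4 top: outer(40,165) [0.52 0.29] inner(140,300) [0.36 0.13] scene outer top(100,48) [0.57 0.29] inner(115,190) [0.36 0.15]
0.5 top: outer(40,165) [0.49 0.22] inner(140,300) [0.37 0.09] scene outer top(100,48) [0.49 0.21] inner(115,190) [0.32 0.09]
0.6 top: outer(40,165) [0.47 0.14] inner(140,300) [0.37 0.05] scene outer top(100,48) [0.41 0.12] inner(115,190) [0.27 0.03]
0 wrist box [0.15 0.48] [0.24 0.51] hose [0.13 0.24]
-0.3 wrist box [0.1  0.38] [0.26 0.43] hose [ 0.06 -0.05]
-0.7 wrist box [0.03 0.24] [0.29 0.33] hose [-0.03 -0.45]
[[ 0.42  0.91 -0.   -0.65]
 [ 0.88 -0.41  0.25 -0.03]
 [ 0.22 -0.11 -0.97  0.39]
 [ 0.    0.    0.    1.  ]]
```

Run:
```python
from h import *
s=load('scene0');t=load('top0')
def tri(a,b,A=s,B=t):
    o1,r1=ray(A,*a);o2,r2=ray(B,*b);M=np.c_[r1,-r2];k=np.linalg.lstsq(M,o2-o1,rcond=None)[0]
    p,q=o1+k[0]*r1,o2+k[1]*r2; return (p+q)/2,np.linalg.norm(p-q)
print('lowbox',tri((278,380.6),(297,316)),tri((372/1.6,40+500/1.6),(530/2,130+372/2)))
g=lambda d:cv2.cvtColor(d['image'],cv2.COLOR_BGR2GRAY)
si=cv2.SIFT_create(4000,contrastThreshold=.01)
k1,d1=si.detectAndCompute(g(s),None);k2,d2=si.detectAndCompute(g(t),None)
m=cv2.BFMatcher().knnMatch(d1,d2,k=2)
L=[]
for a,b in m:
    if a.distance<.85*b.distance:
        u=k1[a.queryIdx].pt;v=k2[a.trainIdx].pt
        if u[0]<240:
            p,e=tri(u,v)
            if e<.006: L.append((p.round(2),np.round(u),np.round(v)))
L.sort(key=lambda x:-x[0][2])
for l in L[:40]:print(*l)
```

```text
lowbox (array([ 0.29174017, -0.01988308, -0.57730153]), np.float64(0.011288277051246649)) (array([ 0.29760739,  0.07364488, -0.31558978]), np.float64(0.013294331538985814))
[0.33 0.15 0.53] [ 66. 145.] [ 53. 346.]
[0.39 0.15 0.53] [ 95. 105.] [ 71. 274.]
[0.38 0.14 0.52] [103. 116.] [ 84. 280.]
[0.41 0.15 0.52] [104.  90.] [ 74. 248.]
[0.29 0.1  0.51] [ 97. 191.] [104. 389.]
[0.44 0.13 0.49] [140.  93.] [118. 221.]
[0.48 0.15 0.49] [142.  68.] [109. 183.]
[0.45 0.13 0.48] [145.  92.] [123. 215.]
[0.49 0.14 0.45] [164.  87.] [141. 186.]
[0.45 0.12 0.44] [165. 113.] [152. 219.]
[0.35 0.14 0.43] [120. 178.] [125. 310.]
[0.41 0.07 0.4 ] [194. 161.] [199. 259.]
[0.34 0.16 0.37] [113. 202.] [127. 314.]
[0.34 0.17 0.35] [113. 209.] [127. 314.]
[0.44 0.12 0.31] [188. 171.] [191. 240.]
[0.42 0.12 0.23] [190. 207.] [199. 259.]
[0.42 0.12 0.23] [190. 207.] [199. 259.]
[0.4  0.13 0.22] [181. 217.] [194. 270.]
[0.46 0.11 0.22] [208. 190.] [212. 235.]
[0.46 0.11 0.22] [208. 190.] [212. 235.]
[0.95 0.35 0.08] [204.  33.] [156.  27.]
[0.81 0.22 0.06] [234.  91.] [202.  90.]
[0.78 0.24 0.05] [223.  99.] [195. 101.]
[0.8  0.24 0.02] [228. 102.] [201. 100.]
[0.62 0.16 0.02] [232. 171.] [223. 177.]
[0.72 0.21 0.01] [229. 135.] [210. 136.]
[0.72 0.19 0.01] [235. 136.] [216. 136.]
[ 0.34  0.2  -0.  ] [166. 283.] [190. 301.]
[0.78 0.31 0.  ] [201. 106.] [172. 109.]
[ 0.92  0.32 -0.  ] [218.  67.] [178.  58.]
[ 0.91  0.31 -0.  ] [220.  72.] [182.  64.]
[ 0.37  0.08 -0.  ] [224. 285.] [246. 292.]
[0.95 0.31 0.  ] [225.  57.] [183.  46.]
[ 0.99  0.33 -0.  ] [225.  47.] [179.  33.]
[ 0.93  0.3  -0.  ] [227.  67.] [188.  57.]
[ 1.03  0.32 -0.  ] [235.  38.] [187.  20.]
[ 0.95  0.28 -0.  ] [235.  64.] [195.  51.]
[ 0.85  0.31 -0.01] [212.  90.] [180.  87.]
[ 0.9   0.29 -0.01] [226.  76.] [189.  67.]
[ 0.8   0.22 -0.01] [235. 112.] [210. 107.]
```

Call:
{"api": "move_arm", "payload": {"steps": [[0,0,0,0,0,1,0],[0,0,0,0,0,1,0],[0,0,0,0,0,1,0],[0,0,0,0,0,1,0],[0,0,0,0,0,1,0],[0,0,0,0,0,1,0],[0,0,0,0,0,1,0],[0,0,0,0,0,1,0]]}}

```text
clock: 0.95
eef_pos: [0.2706, 0.5829, 0.558]
eef_rot: [-0.002, 0.215, 0.977, -0.009]
force: [-23.3, -61.9, 1.5]
opening: 0.0313
```

Run:
```python
from h import *
d=snap('wrist','w1');snap('scene','s1');snap('top','t1')
s=bot.state();print({k:np.round(v,3) for k,v in s.items()})
```

```text
{'clock': np.float64(1.1), 'qpos': array([-1.234,  0.416,  0.115,  0.688, -0.05 ,  2.053, -0.017]), 'qvel': array([ 0.021,  0.012, -0.067,  0.102,  0.012,  0.002, -0.006]), 'effort': array([-1.9600e-01, -5.2175e+01,  2.0220e+00, -2.9934e+01, -1.2900e-01,
        3.6000e-02,  5.7000e-02]), 'eef_pos': array([0.272, 0.583, 0.56 ]), 'eef_rot': array([-0.   ,  0.216,  0.976, -0.007]), 'force': array([-0.097, -0.471, -0.644]), 'wrist_torque': array([-0.028,  0.028,  0.02 ]), 'opening': np.float64(0.019)}
```

View pics/w1.png

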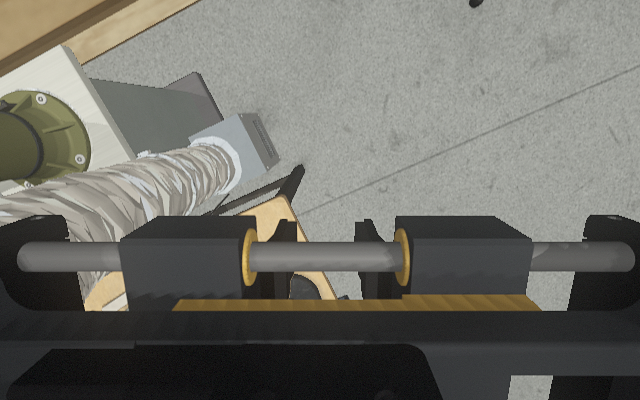

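View pics/s1.png

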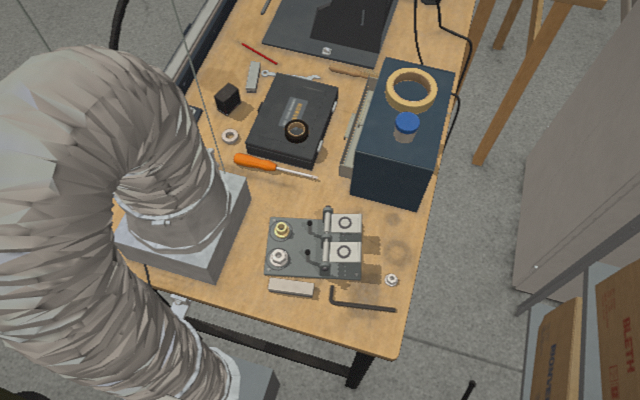

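Call:
{"api": "move_arm", "payload": {"steps": [[0.6,-0.28,0,-0.1,-0.2,0.0,0],[0.6,-0.28,0,-0.15,-0.3,0.3,0],[0.6,-0.28,0,-0.2,-0.4,0.6,0],[0.6,-0.28,0,-0.2,-0.4,0.7,0],[0.4,-0.18,0,-0.2,-0.4,0.7,0],[0,0,0,-0.2,-0.4,0.7,0],[0,0,0,-0.1,-0.2,0.5,0],[0,0,0,0,0,0.2,0]]}}

```text
clock: 1.9
eef_pos: [0.2201, 0.4892, 0.6879]
eef_rot: [0.045, 0.209, 0.958, 0.191]
force: [0.9, 1.4, 0.3]
opening: 0.0006
```

Run:
```python
from h import *
s=bot.state();print({k:np.round(v,3) for k,v in s.items()})
```

```text
{'clock': np.float64(1.9), 'qpos': array([-1.298, -0.045,  0.07 ,  1.006,  0.044,  1.786, -0.068]), 'qvel': array([-0.01 ,  0.112,  0.011, -0.259, -0.005,  0.178,  0.012]), 'effort': array([ -0.106, -25.577,  -0.29 , -27.131,   0.095,  -1.887,  -0.052]), 'eef_pos': array([0.22 , 0.489, 0.688]), 'eef_rot': array([0.045, 0.209, 0.958, 0.191]), 'force': array([0.873, 1.401, 0.302]), 'wrist_torque': array([-0.376,  0.172,  0.011]), 'opening': np.float64(0.001)}
```

Run:
```python
import numpy as np
r=.535;a=65.8
for i in range(18):
    p=r*np.array([np.cos(np.radians(a)),np.sin(np.radians(a))]);a-=5;q=r*np.array([np.cos(np.radians(a)),np.sin(np.radians(a))])
    print(i,((q-p)/.04).round(2),round(a,1),q.round(3))
```

```text
0 [ 1.04 -0.52] 60.8 [0.261 0.467]
1 [ 0.99 -0.61] 55.8 [0.301 0.442]
2 [ 0.94 -0.7 ] 50.8 [0.338 0.415]
3 [ 0.87 -0.78] 45.8 [0.373 0.384]
4 [ 0.8  -0.85] 40.8 [0.405 0.35 ]
5 [ 0.72 -0.92] 35.8 [0.434 0.313]
6 [ 0.64 -0.98] 30.8 [0.46  0.274]
7 [ 0.55 -1.03] 25.8 [0.482 0.233]
8 [ 0.46 -1.07] 20.8 [0.5  0.19]
9 [ 0.37 -1.11] 15.8 [0.515 0.146]
10 [ 0.27 -1.14] 10.8 [0.526 0.1  ]
11 [ 0.17 -1.15] 5.8 [0.532 0.054]
12 [ 0.07 -1.16] 0.8 [0.535 0.007]
13 [-0.03 -1.17] -4.2 [ 0.534 -0.039]
14 [-0.14 -1.16] -9.2 [ 0.528 -0.086]
15 [-0.24 -1.14] -14.2 [ 0.519 -0.131]
16 [-0.34 -1.12] -19.2 [ 0.505 -0.176]
17 [-0.43 -1.08] -24.2 [ 0.488 -0.219]
```

Call:
{"api": "move_arm", "payload": {"steps": [[0,0,0,0,0,0.8,0],[0,0,-0.5,0.8,-0.4,0.5,0],[0,0,-0.5,0.8,-0.5,0.2,0],[0,0,-0.5,0.75,-0.55,0,0],[0,0,-0.5,0.7,-0.6,0,0],[0,0,-0.5,0.65,-0.65,0,0],[0,0,-0.5,0.6,-0.7,0,0],[0,0,-0.5,0.55,-0.75,0,0]]}}

```text
clock: 2.7
eef_pos: [0.4187, 0.3297, 0.7302]
eef_rot: [0.085, 0.437, 0.882, 0.158]
force: [0.6, 0.9, -0.7]
opening: 0.0007
```

Run:
```python
from h import *
s=bot.state();print({k:np.round(v,3) for k,v in s.items()})
snap('top','t2');snap('wrist','w2')
```

```text
{'clock': np.float64(2.7), 'qpos': array([-1.035,  0.046,  0.319,  0.801,  0.023,  1.937, -0.056]), 'qvel': array([ 0.372, -0.044,  0.336,  0.104,  0.011, -0.011, -0.007]), 'effort': array([-1.9000e+00, -2.7422e+01, -4.4100e-01, -2.6266e+01,  8.2000e-02,
       -1.6180e+00, -2.0000e-02]), 'eef_pos': array([0.419, 0.33 , 0.73 ]), 'eef_rot': array([0.085, 0.437, 0.882, 0.158]), 'force': array([ 0.608,  0.871, -0.651]), 'wrist_torque': array([-0.238,  0.322,  0.032]), 'opening': np.float64(0.001)}
```

View pics/t2.png

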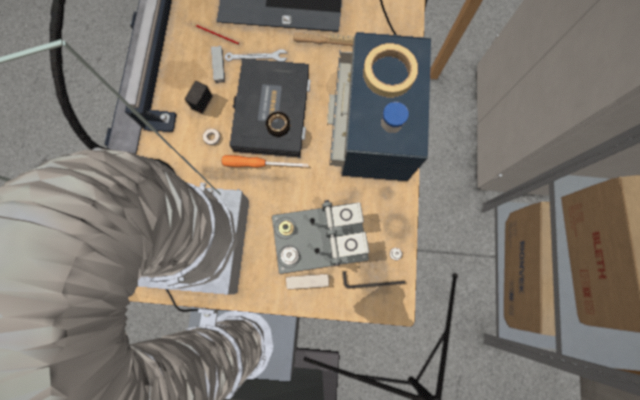

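View pics/w2.png

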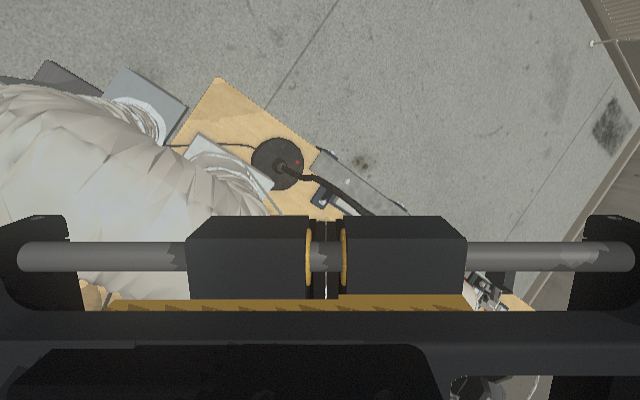

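Run:
```python
from h import *
s=load('scene0');t=load('top0')
o1,a=ray(s,172,0);_,b=ray(s,217,175);n1=np.cross(a,b)
for uv in [(62,43),(100,80),(150,128),(205,182)]:
    o,r=ray(t,*uv); k=n1@(o1-o)/(n1@r); print(uv,(o+k*r).round(3))
# teal
for z in (.3,.5,.7): print(onz(t,0,58,z).round(2),onz(t,62,43,z).round(2))
```

```text
(62, 43) [0.543 0.117 0.645]
(100, 80) [0.547 0.122 0.586]
(150, 128) [0.558 0.135 0.456]
(205, 182) [0.579 0.166 0.121]
[0.72 0.48 0.3 ] [0.75 0.38 0.3 ]
[0.61 0.29 0.5 ] [0.63 0.23 0.5 ]
[0.5 0.1 0.7] [0.51 0.07 0.7 ]
```

Run:
```python
from h import *
w=load('w2'); T=w['world_to_cam']; print((-T[:3,:3].T@T[:3,3]).round(3))
for p in [(.579,.166,.121),(.558,.135,.456),(.543,.117,.645),(.45,.2,.2),(.4,.15,.5),(.419,.33,.73)]: print(p,proj(w,p).round())
a=w['image'][60:240,60:360]; cv2.imwrite('pics/w2c.png',cv2.resize(a,None,fx=2.6,fy=2.6,interpolation=cv2.INTER_CUBIC))
a=load('t2')['image'][0:220,0:260]; cv2.imwrite('pics/t2c.png',cv2.resize(a,None,fx=2.6,fy=2.6,interpolation=cv2.INTER_CUBIC))
```

```text
[0.341 0.349 0.862]
(0.579, 0.166, 0.121) [249. 229.]
(0.558, 0.135, 0.456) [256. 321.]
(0.543, 0.117, 0.645) [264. 462.]
(0.45, 0.2, 0.2) [209. 200.]
(0.4, 0.15, 0.5) [150. 288.]
(0.419, 0.33, 0.73) [328. 239.]
```

View pics/w2c.png

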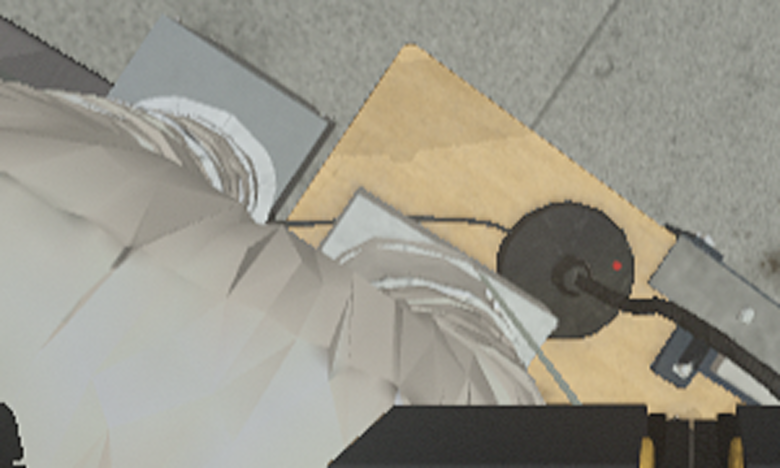

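View pics/t2c.png

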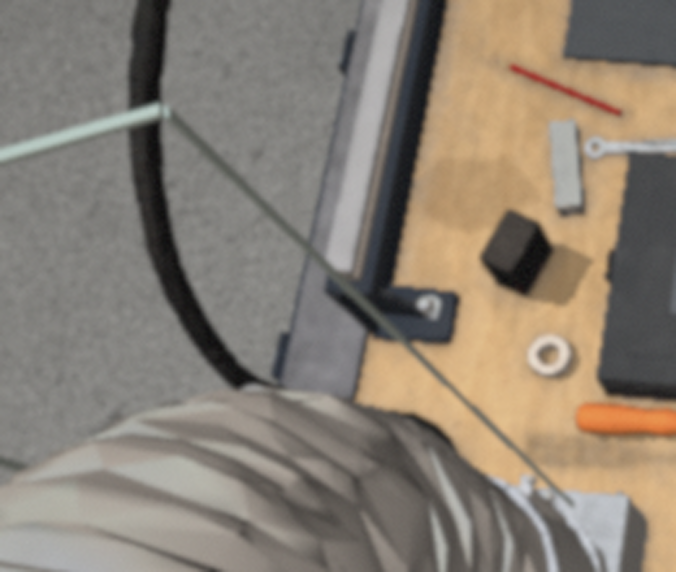

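Call:
{"api": "move_arm", "payload": {"steps": [[0.35,-0.45,0,0,0,0.4,0],[0.3,-0.4,0,0,0,0.7,0],[0,0,-0.5,0.45,-0.7,0.7,0],[0,0,-0.5,0.45,-0.8,0.4,0],[0,0,-0.5,0.45,-0.85,0,0],[0,0,-0.5,0.4,-0.9,0,0],[0,0,-0.5,0.3,-0.9,0,0],[0,0,-0.5,0.2,-0.9,0,0]]}}

```text
clock: 3.6
eef_pos: [0.5118, 0.1335, 0.8158]
eef_rot: [0.162, 0.599, 0.76, 0.192]
force: [-0.3, 0.2, 0.5]
opening: 0.0002
```

Run:
```python
from h import *
s=bot.state();print({k:np.round(v,3) for k,v in s.items()})
snap('scene','s3')
```

```text
{'clock': np.float64(3.6), 'qpos': array([-0.768,  0.093,  0.537,  0.578, -0.029,  1.976, -0.028]), 'qvel': array([ 0.386, -0.053,  0.298,  0.063,  0.019, -0.01 , -0.002]), 'effort': array([-1.9590e+00, -2.4751e+01,  3.0500e-01, -2.2547e+01,  5.9000e-02,
       -2.3170e+00, -1.4000e-02]), 'eef_pos': array([0.512, 0.134, 0.816]), 'eef_rot': array([0.162, 0.599, 0.76 , 0.192]), 'force': array([-0.293,  0.174,  0.503]), 'wrist_torque': array([-0.149,  0.549, -0.033]), 'opening': np.float64(0.0)}
```

View pics/s3.png

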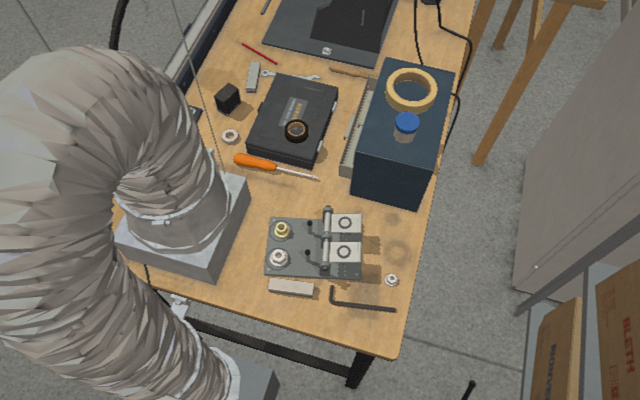

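Run:
```python
from h import *
from scipy.spatial.transform import Rotation as R
s=load('scene0');t=load('top0')
def tri(a,b,A=s,B=t):
    o1,r1=ray(A,*a);o2,r2=ray(B,*b);M=np.c_[r1,-r2];k=np.linalg.lstsq(M,o2-o1,rcond=None)[0]
    p,q=o1+k[0]*r1,o2+k[1]*r2; return ((p+q)/2).round(3),np.linalg.norm(p-q).round(3)
print('beam end',tri((513,312),(484,207)))
print('cab corner',tri((514,288),(478,190)))
print('low post',tri((516,400),(497,330)))
g=lambda d:cv2.cvtColor(d['image'],cv2.COLOR_BGR2GRAY)
si=cv2.SIFT_create(6000,contrastThreshold=.005)
k1,d1=si.detectAndCompute(g(s),None);k2,d2=si.detectAndCompute(g(t),None)
m=cv2.BFMatcher().knnMatch(d1,d2,k=2);L=[]
for a,b in m:
    if a.distance<.85*b.distance:
        u=k1[a.queryIdx].pt;v=k2[a.trainIdx].pt
        if u[0]>500 :
            p,e=tri(u,v)
            if e<.02 : L.append((p,np.round(u),np.round(v)))
L.sort(key=lambda x:-x[0][2])
for l in L[:12]:print(*l)
q=np.array(bot.state()['eef_rot']);R0=R.from_quat(q[[1,2,3,0]])
ex=np.array([.972,.236,0]);ex/=np.linalg.norm(ex);ey=np.array([-ex[1],ex[0],0]);z=np.array([0,0,1.])
for th in (30,40):
  d=np.sin(np.radians(th))*ey-np.cos(np.radians(th))*z
  for sg in(1,-1):
    Y=sg*ex;X=np.cross(Y,d);Rt=R.from_matrix(np.c_[X,Y,d])
    print(th,sg,((Rt*R0.inv()).as_rotvec(degrees=True)/8).round(2),Rt.as_quat()[[3,0,1,2]].round(3))
```

```text
beam end (array([ 0.782, -0.744, -0.755]), np.float64(0.016))
cab corner (array([ 0.85 , -0.716, -0.72 ]), np.float64(0.008))
low post (array([ 0.338, -0.532, -0.102]), np.float64(0.038))
[ 0.326 -0.36   0.453] [533. 304.] [582. 382.]
[ 0.583 -0.784 -0.104] [633. 322.] [604. 236.]
[ 0.522 -0.792 -0.114] [634. 351.] [606. 261.]
[ 0.542 -0.767 -0.121] [623. 339.] [592. 253.]
[ 0.558 -0.783 -0.123] [628. 334.] [598. 246.]
[ 0.558 -0.783 -0.123] [628. 334.] [598. 246.]
[ 0.499 -0.788 -0.124] [630. 362.] [602. 270.]
[ 0.5   -0.788 -0.124] [630. 362.] [602. 270.]
[ 0.474 -0.788 -0.124] [631. 373.] [602. 280.]
[ 0.544 -0.782 -0.125] [627. 341.] [598. 252.]
[ 0.509 -0.787 -0.127] [629. 357.] [600. 266.]
[ 0.509 -0.787 -0.127] [629. 357.] [600. 266.]
30 1 [2.88 4.34 1.05] [-0.203  0.597  0.759  0.16 ]
30 -1 [-3.93 -6.31 20.34] [-0.16   0.759 -0.597 -0.203]
40 1 [4.09 4.56 1.36] [-0.269  0.581  0.739  0.211]
40 -1 [-3.35 -7.88 19.56] [-0.211  0.739 -0.581 -0.269]
```

Call:
{"api": "move_arm", "payload": {"steps": [[0.2,0.2,0,0,-0.95,0,0],[0.3,0.3,0,0,-0.95,0,0],[0.4,0.4,0.1,0,-0.95,-0.1,0],[0.5,0.5,0.2,0,-0.95,-0.3,0],[0.5,0.5,0.2,0,-0.9,-0.6,0],[0.5,0.5,0.2,0,-0.8,-0.8,0],[0.5,0.5,0.2,0,-0.8,-0.9,0],[0.5,0.5,0.2,0,-0.8,-0.9,0]]}}

```text
clock: 4.45
eef_pos: [0.5246, -0.019, 0.724]
eef_rot: [-0.01, 0.606, 0.769, 0.206]
force: [1.6, -0.1, -1.2]
opening: 0.0003
```

```bash
cat >> h.py <<'E'
from scipy.spatial.transform import Rotation as Rn
ex=np.array([.972,.236,0]);ex/=np.linalg.norm(ex);ey=np.array([-ex[1],ex[0],0]);ez=np.array([0,0,1.])
piv=np.array([.4788,-.1028,0])  # near-row point under spindle
def target(th):
    d=np.sin(np.radians(th))*ey-np.cos(np.radians(th))*ez
    return Rn.from_matrix(np.c_[np.cross(ex,d),ex,d])
def rep(th):
    s=bot.state();q=np.array(s['eef_rot']);R0=Rn.from_quat(q[[1,2,3,0]]);p=np.array(s['eef_pos'])
    print('t',s['clock'],'q',np.round(s['qpos'],3),'F',np.round(s['force'],1))
    b=p-piv; print('p',p.round(4),'board xyz mm (x from row)',(1000*np.array([b@ex,b@ey,p[2]])).round(1))
    d=R0.as_matrix()[:,2]; print('tilt',np.degrees(np.arctan2(d@ey,-d[2])).round(1),'rot to',th,((target(th)*R0.inv()).as_rotvec(degrees=True)/8).round(2))
E
python3 - <<'E'
from h import *
rep(40); snap('scene','s4')
E
```

```text
t 4.45 q [ 0.61   0.182 -0.538  0.698 -0.298  2.053  0.155] F [ 1.6 -0.1 -1.2]
p [ 0.5246 -0.019   0.724 ] board xyz mm (x from row) [ 64.3  70.7 724. ]
tilt 16.1 rot to 40 [2.42 2.76 0.78]
```

View pics/s4.png

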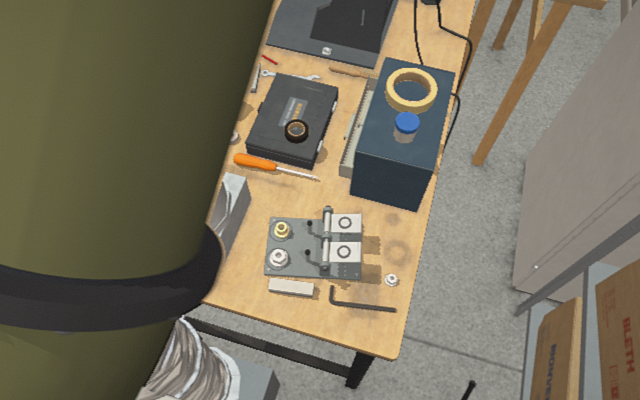

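Call:
{"api": "move_arm", "payload": {"steps": [[0,0,0,-0.1,-0.9,-0.5,0],[0,0,0,-0.1,-0.9,-0.6,0],[0.1,0.1,0,0,-0.9,-0.8,0],[0.3,0.3,0.1,0,-0.8,-0.9,0],[0.4,0.4,0.1,0,-0.7,-0.9,0],[0.4,0.5,0.1,0,-0.6,-0.9,0],[0.4,0.5,0.1,0,-0.5,-0.9,0],[0.4,0.5,0.1,0,-0.5,-0.9,0]]}}

```text
clock: 5.3
eef_pos: [0.5225, -0.2416, 0.4788]
eef_rot: [-0.201, 0.599, 0.746, 0.209]
force: [0.8, 1.0, -2.0]
opening: 0.0005
```

Run:
```python
from h import *
rep(40)
```

```text
t 5.3 q [ 1.119  0.529 -0.867  0.952 -0.168  2.051  0.436] F [ 0.8  1.  -2. ]
p [ 0.5225 -0.2416  0.4788] board xyz mm (x from row) [   9.7 -145.2  478.8]
tilt 33.4 rot to 40 [0.69 0.67 0.33]
```

Call:
{"api": "move_arm", "payload": {"steps": [[0,0,0,0,0,-0.7,0],[0,0,0,-0.05,0,-0.9,0],[0,0,0,-0.05,0,-0.9,0],[0.1,0.1,0,-0.05,0,-0.9,0],[0.15,0.15,0.1,-0.05,0,-0.9,0],[0.15,0.15,0.1,-0.05,0,-0.9,0],[0.15,0.15,0.1,0,0,-0.9,0],[0.15,0.15,0.1,0,0,-0.7,0]]}}

```text
clock: 6.1
eef_pos: [0.5256, -0.2364, 0.1932]
eef_rot: [-0.275, 0.569, 0.745, 0.213]
force: [0.9, -0.4, 0.2]
opening: 0.0005
```

Run:
```python
from h import *
rep(40);snap('scene','s5');snap('top','t5')
for k in 'st':
  d=load(k+'5');P=np.array(bot.state()['eef_pos']);print(k,proj(d,P).round())
```

```text
t 6.1 q [ 1.13   0.733 -0.802  1.314 -0.061  1.722  0.627] F [ 0.9 -0.4  0.2]
p [ 0.5256 -0.2364  0.1932] board xyz mm (x from row) [  14.  -140.9  193.2]
tilt 40.7 rot to 40 [-0.09  0.   -0.19]
s [407. 221.]
t [413. 221.]
```

View pics/s5.png

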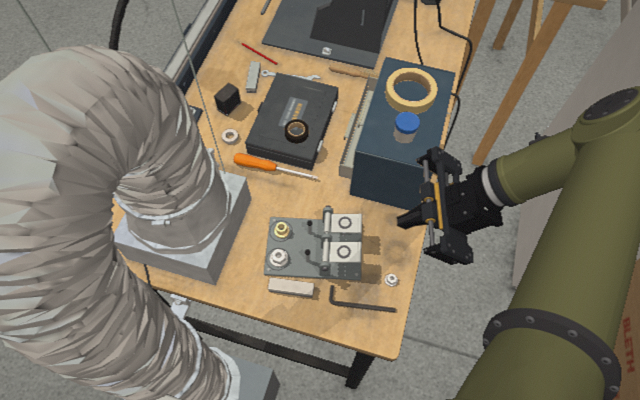

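View pics/t5.png

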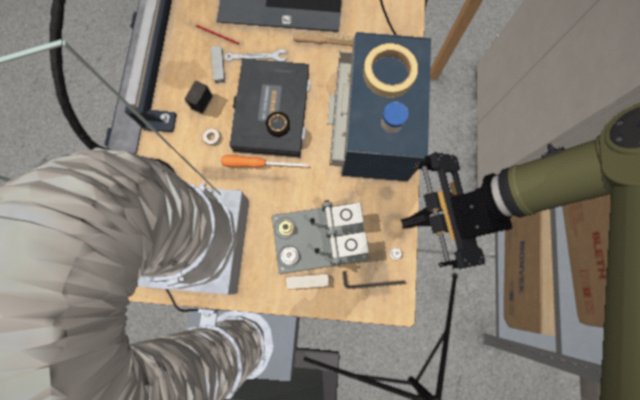

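Call:
{"api": "move_arm", "payload": {"steps": [[0,0,-0.1,-0.1,0,-0.4,0],[0,0,-0.1,-0.1,0,-0.6,0],[0,0,0,-0.1,0,-0.6,0],[0,0,0,-0.1,0.1,-0.6,0],[0,0,0,-0.1,0.1,-0.5,0],[0,0,0,0,0.1,-0.3,0],[0,0,0,0,0.1,-0.2,0],[0,0,0,0,0,0,0]]}}

```text
clock: 7.0
eef_pos: [0.5172, -0.2192, 0.0712]
eef_rot: [-0.264, 0.579, 0.741, 0.216]
force: [-0.2, 0.9, -0.5]
opening: 0.0005
```

Run:
```python
from h import *
rep(40);snap('scene','s6');snap('top','t6')
a=load('s6')['image'][190:320,240:460]; cv2.imwrite('pics/s6c.png',cv2.resize(a,None,fx=3.6,fy=3.6,interpolation=cv2.INTER_CUBIC))
a=load('t6')['image'][190:300,255:455]; cv2.imwrite('pics/t6c.png',cv2.resize(a,None,fx=4,fy=4,interpolation=cv2.INTER_CUBIC))
```

```text
t 7.0 q [ 1.139  0.806 -0.769  1.469 -0.012  1.493  0.67 ] F [-0.2  0.9 -0.5]
p [ 0.5172 -0.2192  0.0712] board xyz mm (x from row) [   9.8 -122.2   71.2]
tilt 39.8 rot to 40 [-0.   0.1 -0. ]
```

View pics/s6c.png

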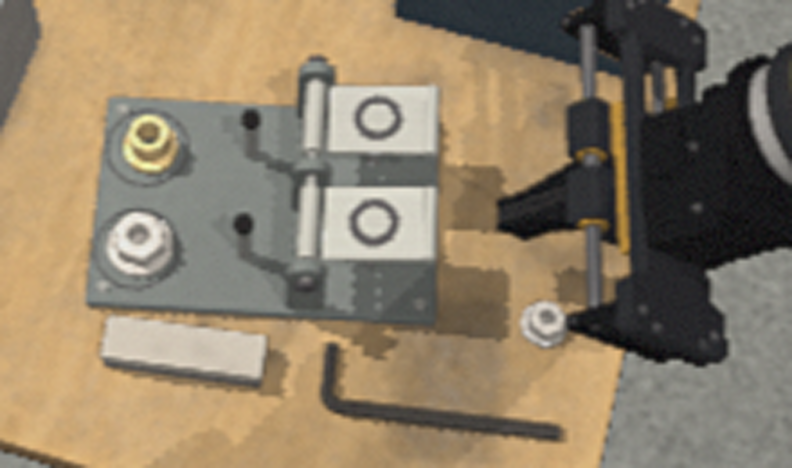

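View pics/t6c.png

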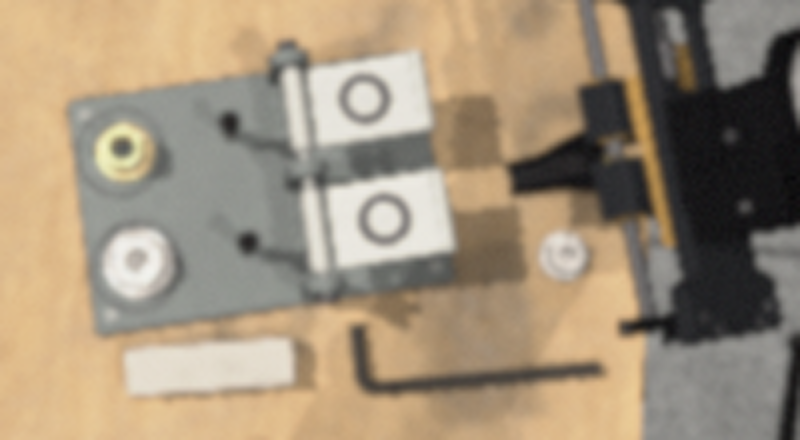

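Call:
{"api": "move_arm", "payload": {"steps": [[0,0,0,-0.15,0,-0.1,0],[0,0,0,-0.15,0,-0.1,0],[0,0,0,-0.15,0.1,-0.1,0],[0,0,0,-0.1,0.2,-0.05,0],[0,0,0,-0.05,0.25,0,0],[0,0,0,-0.05,0.25,0,0],[0,0,0,0,0.1,0,0],[0,0,0,0,0,0,0]]}}

```text
clock: 7.9
eef_pos: [0.4899, -0.1811, 0.0593]
eef_rot: [-0.261, 0.579, 0.741, 0.216]
force: [0.2, -0.3, 0.5]
opening: 0.0006
```

Run:
```python
from h import *
rep(40);snap('scene','s7');snap('top','t7')
a=load('s7')['image'][190:320,240:460]; cv2.imwrite('pics/s7c.png',cv2.resize(a,None,fx=3.6,fy=3.6,interpolation=cv2.INTER_CUBIC))
```

```text
t 7.9 q [ 1.175  0.75  -0.793  1.605 -0.034  1.409  0.672] F [ 0.2 -0.3  0.5]
p [ 0.4899 -0.1811  0.0593] board xyz mm (x from row) [ -7.7 -78.7  59.3]
tilt 39.6 rot to 40 [0.02 0.13 0.01]
```

View pics/s7c.png

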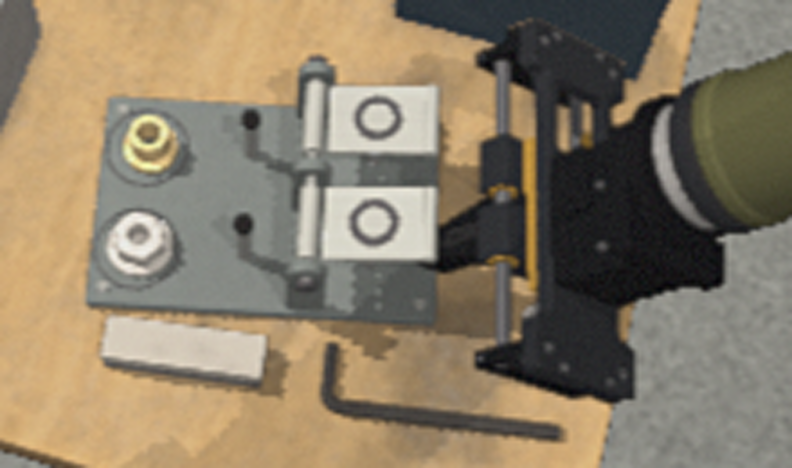

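Call:
{"api": "move_arm", "payload": {"steps": [[0,0,0,0.1,0.02,0,0],[0,0,0,0.07,0.02,0.1,0],[0,0,0,0,0.05,0.2,0],[0,0,0,0,0.05,0.2,0],[0,0,0,-0.02,0.06,0.2,0],[0,0,0,-0.03,0.1,0.18,0],[0,0,0,-0.04,0.15,0.16,0],[0,0,0,-0.04,0.15,0.13,0]]}}

```text
clock: 8.8
eef_pos: [0.4931, -0.1591, 0.1097]
eef_rot: [-0.259, 0.581, 0.74, 0.216]
force: [-0.0, -0.7, 0.1]
opening: 0.0005
```

Run:
```python
from h import *
rep(40);snap('scene','s8')
a=load('s8')['image'][190:320,240:460]; cv2.imwrite('pics/s8c.png',cv2.resize(a,None,fx=3.6,fy=3.6,interpolation=cv2.INTER_CUBIC))
```

```text
t 8.8 q [ 1.182  0.67  -0.835  1.614 -0.084  1.451  0.633] F [-0.  -0.7  0.1]
p [ 0.4931 -0.1591  0.1097] board xyz mm (x from row) [  0.6 -58.1 109.7]
tilt 39.4 rot to 40 [0.04 0.14 0.04]
```

View pics/s8c.png

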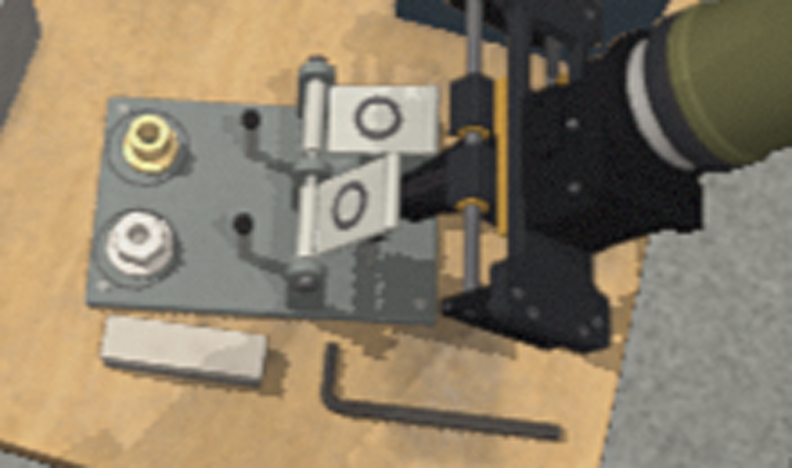

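Call:
{"api": "move_arm", "payload": {"steps": [[0,0,0,-0.04,0.16,0.07,0],[0,0,0,-0.04,0.16,0.06,0],[0,0,0,-0.04,0.16,0.04,0],[0,0,0,-0.04,0.16,0.02,0],[0,0,0,-0.04,0.16,0,0],[0,0,0,-0.04,0.16,0,0],[0,0,0,-0.04,0.16,-0.03,0],[0,0,0,-0.04,0.16,-0.04,0]]}}

```text
clock: 9.65
eef_pos: [0.4788, -0.1019, 0.1159]
eef_rot: [-0.26, 0.581, 0.741, 0.216]
force: [0.6, -0.0, -0.1]
opening: 0.0004
```

Run:
```python
from h import *
rep(40);snap('scene','s9')
a=load('s9')['image'][190:320,240:460]; cv2.imwrite('pics/s9c.png',cv2.resize(a,None,fx=3.6,fy=3.6,interpolation=cv2.INTER_CUBIC))
```

```text
t 9.65 q [ 1.188  0.596 -0.881  1.725 -0.137  1.39   0.605] F [ 0.6 -0.  -0.1]
p [ 0.4788 -0.1019  0.1159] board xyz mm (x from row) [  0.2   0.8 115.9]
tilt 39.5 rot to 40 [0.04 0.14 0.02]
```

View pics/s9c.png

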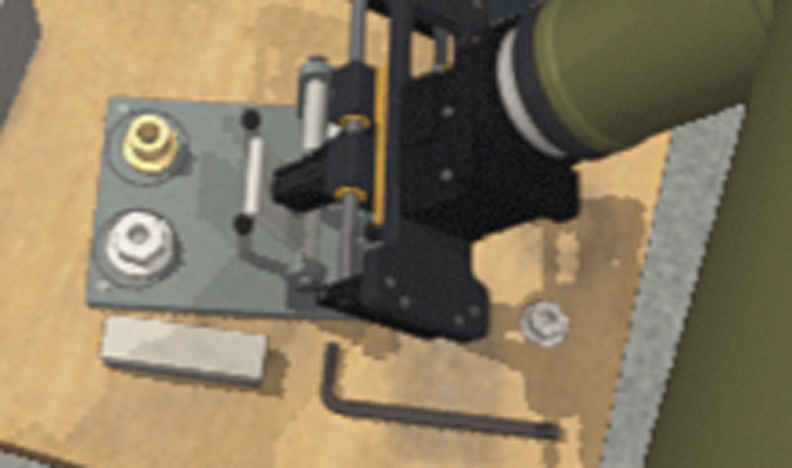

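Call:
{"api": "move_arm", "payload": {"steps": [[0,0,0,-0.04,0.15,-0.08,0],[0,0,0,-0.04,0.15,-0.1,0],[0,0,0,-0.04,0.15,-0.1,0],[0,0,0,-0.04,0.15,-0.1,0],[0,0,0,-0.04,0.15,-0.1,0],[0,0,0,-0.04,0.15,-0.1,0],[0,0,0,-0.04,0.15,-0.1,0],[0,0,0,0,0,0,0]]}}

```text
clock: 10.5
eef_pos: [0.4655, -0.0541, 0.086]
eef_rot: [-0.261, 0.58, 0.741, 0.216]
force: [0.4, -0.8, 1.2]
opening: 0.0004
```

Run:
```python
from h import *
rep(40);snap('scene','s10')
a=load('s10')['image'][190:320,240:460]; cv2.imwrite('pics/s10c.png',cv2.resize(a,None,fx=3.6,fy=3.6,interpolation=cv2.INTER_CUBIC))
```

```text
t 10.5 q [ 1.169  0.586 -0.9    1.827 -0.155  1.285  0.59 ] F [ 0.4 -0.8  1.2]
p [ 0.4655 -0.0541  0.086 ] board xyz mm (x from row) [-1.4 50.5 86. ]
tilt 39.6 rot to 40 [0.02 0.13 0.01]
```

View pics/s10c.png

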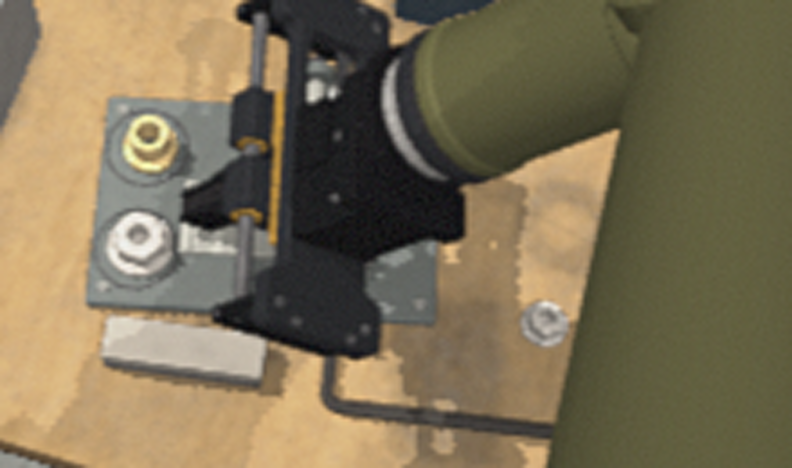

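Call:
{"api": "move_arm", "payload": {"steps": [[0,0,0,0,0,-0.05,0],[0,0,0,0,0,-0.05,0],[0,0,0,0,0,-0.05,0],[0,0,0,0,0,-0.05,0],[0,0,0,0,0,-0.05,0],[0,0,0,0,0,-0.05,0],[0,0,0,0,0,-0.05,0],[0,0,0,0,0,-0.05,0]]}}

```text
clock: 11.35
eef_pos: [0.4661, -0.0546, 0.0846]
eef_rot: [-0.269, 0.577, 0.739, 0.219]
force: [-4.8, -2.4, 12.6]
opening: 0.0003
```

Run:
```python
from h import *
rep(40)
```

```text
t 11.35 q [ 1.165  0.604 -0.895  1.817 -0.155  1.296  0.593] F [-4.8 -2.4 12.6]
p [ 0.4661 -0.0546  0.0846] board xyz mm (x from row) [-1.  49.8 84.6]
tilt 40.6 rot to 40 [-0.1   0.08 -0.01]
```

Call:
{"api": "move_arm", "payload": {"steps": [[0,0,0,0,0,0.2,0],[0,0,0,0,0,0.5,0],[0,0,0,0,0,0.8,0],[0,0,0,0.1,-0.4,0.8,0],[0,0,0,0.1,-0.7,0.8,0],[0,0,0,0.15,-0.8,0.5,0],[0,0,0,0.15,-0.8,0.3,0],[0,0,0,0.1,-0.8,0,0]]}}

```text
clock: 12.15
eef_pos: [0.4894, -0.195, 0.2495]
eef_rot: [-0.268, 0.575, 0.742, 0.218]
force: [0.2, -0.6, 0.5]
opening: 0.0001
```

Run:
```python
from h import *
rep(40);snap('scene','s11');snap('top','t11')
a=load('s11')['image'][190:320,240:460]; cv2.imwrite('pics/s11c.png',cv2.resize(a,None,fx=3.6,fy=3.6,interpolation=cv2.INTER_CUBIC))
a=load('t11')['image'][190:300,255:455]; cv2.imwrite('pics/t11c.png',cv2.resize(a,None,fx=4,fy=4,interpolation=cv2.INTER_CUBIC))
```

```text
t 12.15 q [ 1.231  0.586 -0.888  1.433 -0.137  1.725  0.597] F [ 0.2 -0.6  0.5]
p [ 0.4894 -0.195   0.2495] board xyz mm (x from row) [-11.5 -92.1 249.5]
tilt 40.4 rot to 40 [-0.08  0.09 -0.06]
```

View pics/s11c.png

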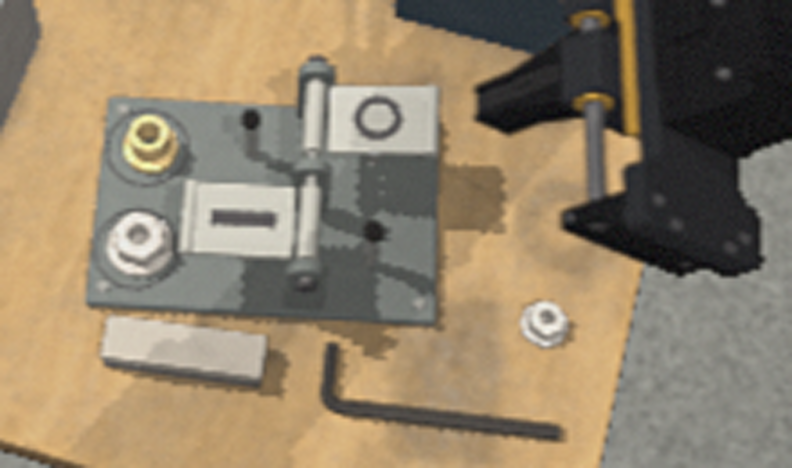

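View pics/t11c.png

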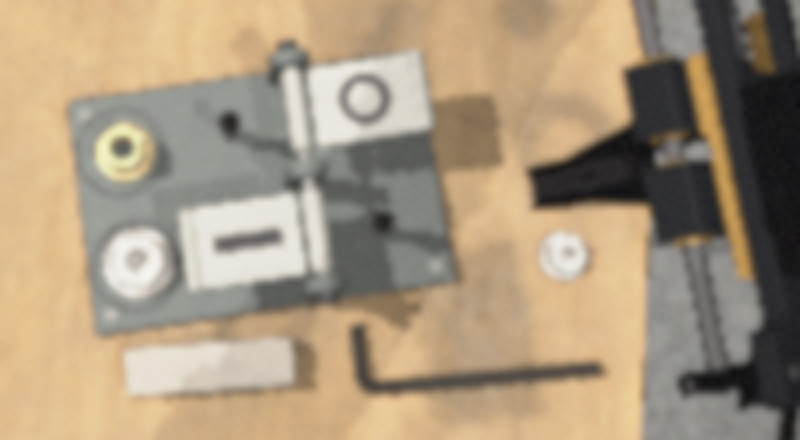

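Run:
```python
from h import *
s=load('s11');t=load('t11')
def tri(a,b):
    o1,r1=ray(s,*a);o2,r2=ray(t,*b);k=np.linalg.lstsq(np.c_[r1,-r2],o2-o1,rcond=None)[0];p=(o1+k[0]*r1+o2+k[1]*r2)/2
    b=p-piv;return (1000*np.array([b@ex,b@ey,p[2]])).round(1)
print(tri((240+187/3.6,190+180/3.6),(255+181/4,190+210/4)),tri((240+183/3.6,190+252/3.6),(255+193/4,190+290/4)))
for d,n,a in((s,'S',[(240+187/3.6,190+180/3.6),(240+183/3.6,190+252/3.6)]),(t,'T',[(255+181/4,190+210/4),(255+193/4,190+290/4)])):
  for u in a:
    b=onz(d,*u,.064)-piv;print(n,(b@ex*1000).round(1),(b@ey*1000).round(1))
for n in 'scene','top':
  A=load(n+'0')['image'];B=load(('s' if n=='scene' else 't')+'11')['image']
  box=(slice(215,275),slice(262,325)) if n=='scene' else (slice(205,275),slice(272,300))
  sh,_=cv2.phaseCorrelate(*[cv2.cvtColor(np.ascontiguousarray(i[box]),cv2.COLOR_BGR2GRAY).astype(np.float32) for i in (A,B)]);print(n,'shift px',np.round(sh,2))
```

```text
[19.2 67.6 63.8] [-22.1  67.   60.7]
S 19.1 67.8
S -23.3 66.5
T 19.2 67.4
T -22.3 67.1
scene shift px [ 0.27 -0.18]
top shift px [-0.06 -0.03]
```

Run:
```python
from h import *
print(ticket.sign_off(), bot.state()['clock'])
```

```text
the job is handed in; nothing more can be done
the job is handed in; nothing more can be done
```

The near-row tag, beside the 38 mm hexagonal flange nut, is now turned over and lies flat with its bar mark showing, and the job is handed in. I lifted the tag by its free edge with closed fingertips. I then swept it over the spindle, pressed it down to a firm stop at about 13 N, and moved the arm clear.

**Which row:** the nut on the board measured about 40 mm across in the camera image. The smaller nut on the bench and the brass bush in the far row were ruled out.

**Final checks, about 12.3 s on the clock:**
- **Flatness:** the tag's free edge measured 61–64 mm above the bench, at 67–68 mm on the +y side; flat would be 64–66 mm and 70 mm. Camera calibration is good to about 2 mm, so the check on flatness is only that fine.
- **Other items:** the far tag still shows its ring mark. The nut, bush, stone and hex key look unmoved. The board's pixel shift was under 0.3 px in both views.
- **Robot:** clear of everything, with no contact force.

**Joint limit:** during the transfer, joint 6 read 2.053 at its 2.05 limit, as the controller held it there. I don't know whether that counts as passing the range.

**Force reading:** at the end of the first fast lift, the force sensor briefly showed about 66 N. It was back near zero a moment later, so I took it as inertia, not contact.

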